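# Pair the blue door chime with the router

### The job

Pair the blue-topped door chime with the router: press the green button on the router all the way in and let it come back, then point down at the black sensor window of the blue chime with the fingertips about 3 cm above it, without touching it, keep pointing for two seconds, and finish still pointing there. Do not push in the orange reset button, do not touch or lift any of the three chimes, and do not bring the fingertips low over the yellow or red chime, which would wake too. Leave the antennas and everything else on the counter where they are.

Things in the scene. Friction and masses are not known exactly. Their poses are not given: they have to be found in the camera images.
- router: white home router, fixed to the counter, 150 mm (its x) by 230 mm (its y) by 34 mm high; origin at the centre of its underside, its front (the buttons' side) faces its -x, towards the robot; two grey antennas stand at its back corners
- pair_top (a point): centre of the top face of the green push button, 24 mm across, on the router's top (45 mm in front of the router's centre and 45 mm to its +y side), 56 mm above the counter when out, standing 10 mm proud of its 40 mm wide grey collar; it is pressed straight down
- pair (a joint): travel of the green button: 0 out, 0.006 m fully in (a spring pushes it back; about 4.5 N to push it fully in)
- factory_top (a point): centre of the top face of the orange reset button, the same as the green one in size and height, 90 mm from it towards the router's -y; not to be pushed in
- factory (a joint): travel of the orange button: 0 out, 0.006 m fully in
- antenna_l_tip (a point): tip of the antenna at the router's +y back corner (93 mm behind its centre, 95 mm to the side): a grey blade 16 mm wide, its pivot 26 mm above the counter and the tip 180 mm from the pivot, leaning sideways by up to 0.4 rad on a stiff hinge
- antenna_r_tip (a point): tip of the same kind of antenna at the router's -y back corner
- chime_blue: low round door chime, 64 mm across and 30 mm high, white below with a blue top; loose, 0.13 kg; origin at the centre of its underside, z up
- chime_yellow: low round door chime, 64 mm across and 30 mm high, white below with a yellow top; loose, 0.13 kg; origin at the centre of its underside, z up
- chime_red: low round door chime, 64 mm across and 30 mm high, white below with a red top; loose, 0.13 kg; origin at the centre of its underside, z up
- chime_blue_window (a point): centre of the round black sensor window (22 mm across) in the middle of the blue chime's flat top, 30 mm above the counter; z up
- chime_yellow_window (a point): centre of the round black sensor window (22 mm across) in the middle of the yellow chime's flat top, 30 mm above the counter; z up
- chime_red_window (a point): centre of the round black sensor window (22 mm across) in the middle of the red chime's flat top, 30 mm above the counter; z up
- mug: blue ceramic mug, 80 mm across, 92 mm high, handle to its +y; origin at the centre of its underside
- handset: grey cordless phone handset lying on its back, 160 mm (its x) by 46 mm by 26 mm high; origin at the centre of its underside
- screwdriver: screwdriver 170 mm long lying along its x, 26 mm high; origin at the middle of its length, on the counter
- carton: small closed cardboard box, 90 x 90 x 50 mm; origin at the centre of its underside
- jar: glass jar with an orange lid, 68 mm across, 90 mm high; origin at the centre of its underside
Mind the look-alikes: they are no part of the job. What is shaped like the chime_blue but purple or turquoise is not meant.

How it is judged:
By the outcome, as a careful person would: the job done as asked, in the order asked, and still so for the second after the job is handed in, with the robot touching nothing.
It also fails if it takes over 38 s, if anything falls off the work surface, if the arm or the gripper's body presses on something with over 40 N, if the wrist force passes 120 N, or if a joint passes its speed limit or range.

### The arm

A 6-joint arm with a two-finger parallel gripper is mounted at the origin on the work surface. World frame = base frame: x ahead of the robot, y to its left, z up, the work surface at z = 0. Lengths are in mm, angles in rad, forces in N, time in s.
With the tool pointing down it reaches from about 300 to 775 mm from the base axis. Payload 14.6 kg.
Tool frame: the origin (TCP) lies between the finger pads, 19 mm behind the fingertips; this is the grasp point; z points along the fingers, y is the line along which they close (so a half turn about z gives the same grasp; the last joint's range is limited). The gripper opens to 85 mm and grips with 20 to 120 N. Pads are 22 mm wide; open, the fingers measure 114 mm over their backs; the gripper's body (76 mm by 85 mm) begins 54 mm behind the grasp point. The pads swing forward as they close: fully open they stand 13 mm farther back than shut.
Start: joints at [-1.399, 0.3, 1.521, -0, 1.321, -0.067], TCP at [130.089, -534.384, 249.981] pointing down, gripper open.
Joint ranges: [-3.03, 3.03], [-0.79, 2.21], [0.23, 2.52], [-1.04, 4.18], [0, 3.07], [-2.55, 2.55]. Speed limits (rad/s): [2.22, 2.22, 2.57, 3.14, 3.14, 3.14].

### API

Orientations are given as a unit quaternion [w, x, y, z].
In Python, from cell import readout, viewer, workorder gives the robot as it stands.
- The arm moves only by the tool play_rows, never from a script. Its argument "motion" is a list of rows, each an object of numbers: "dx", "dy", "dz": the shift along the world's x, y, z in m; "ax", "ay", "az": the turn, a rotation vector about the world's x, y, z in rad; "grip": the gripper command: -1 is shut, 1 is fully open, values between are in proportion. In form: [{"dx": .., "dy": .., "dz": .., "ax": .., "ay": .., "az": .., "grip": ..}, ...]. A call has 1 to 20 rows; each row is the pose to reach, as a shift and turn from the pose commanded when the call began; what a row does not reach only later rows make up. A row lasts 1/8 s, in which the tool goes at most 62.5 mm and 10.7 degrees, less where a joint would pass 70% of its speed; a pose out of reach is approached as far as the arm can. A call with a gripper value outside its range is refused whole. The fingers move at their own pace and stop on an object; "newtons" is the grip in N (left out, the last holds). Time passes only in rows, so rows that repeat a pose let the fingers close. It gives the time, the measured TCP pose, the force, the opening and the grip force at its end, in the units of the state.
- readout.observe(): the state, without advancing time (a new reading comes with each control period).
- viewer.grab_frame(name): name is "side" or "top"; returns a dict with "frame" (480x640x3 uint8, red, green, blue), "range_z" (480x640 float32, mm along the optical axis (not along the pixel's ray), 0 where there is no reading), "fx", "fy", "cx", "cy" (pixels), "R" (3x3) and "t" (3): a world point X has camera coordinates R X + t. Camera axes: x right, y down, z forward; pixel columns grow to the right and rows downward; lengths in mm; the calibration is good to about 2 mm. A picture is of the moment at which its call begins.
- workorder.finish_job(): hands the job in; it is judged then, once.
The state is a dict: "time": time; "joint_positions": joint angles; "qd": joint speeds; "joint_torque": joint torques, N m; "tcp_pos": TCP position; "ee_rot": TCP orientation; "wrist_force": force on the tool from outside, world axes, zero at the start; "moment": the same for the moment, N m; "opening": finger opening in mm; "grasp_force": force on a finger pad.
Only numpy, scipy, OpenCV 4.12 (cv2) and the standard library are available. Lean on these libraries where they do the work, as an engineer would, in place of code of your own. Each camera call takes 0.05 s, during which the arm holds its last target. There are 200 camera calls.

## Working session

There is one attempt and no reset: what is moved stays moved. The work goes in short steps, Python scripts to look and compute and a tool call to move; the robot and the scene stay as the last step left them, time stands still between calls to the robot, and variables do not carry over. Pictures are saved under pics/ and viewed, at most 10 in all, crops included, and the job is handed in when it is done.

Besides the shell and the picture viewer there is one more tool, called after ">>>" as name(argument=value, ...), one argument or row to a line, values as JSON. play_rows: Moves the arm, as the interface text tells. Its arguments: {"type":"object","properties":{"motion":{"type":"array","items":{"type":"object","properties":{"dx":{"type":"number"},"dy":{"type":"number"},"dz":{"type":"number"},"ax":{"type":"number"},"ay":{"type":"number"},"az":{"type":"number"},"grip":{"type":"number"}}}},"newtons":{"type":"number"}},"required":["motion"]}

```bash
mkdir -p pics; python3 - <<'E'
from cell import readout, viewer
import cv2,pickle
s=readout.observe();print(s['time'],s['tcp_pos'],s['ee_rot'],s['opening'])
d={}
for n in("top","side"):
    f=viewer.grab_frame(n);d[n]=f
    cv2.imwrite(f"pics/{n}1.png",f["frame"][:,:,::-1]);print(n,f["fx"],f["cx"],f["cy"],f["R"],f["t"])
pickle.dump(d,open("f.pkl","wb"))
E
```

```text
0.0 [ 130.0393295  -534.17930602  249.41415845] [-5.92934765e-04  9.92882464e-01  1.19096856e-01 -2.87486393e-05] 85.03894686749895
top 500.1388669647627 329.86235748122095 239.84879169433623 [[-0.01766379 -0.99938155  0.03040587]
 [-0.99539905  0.01471279 -0.09467983]
 [ 0.09417392 -0.03193838 -0.99504332]] [ -34.94757468  565.05607088 1183.97803859]
side 624.925845639803 315.86497416000725 233.86036333857774 [[-0.76141426 -0.6482647   0.00109607]
 [-0.41924303  0.49112762 -0.76356332]
 [ 0.49445284 -0.58184752 -0.64573203]] [ 418.60070339  338.81955578 1095.2393542 ]
```

View pics/top1.png

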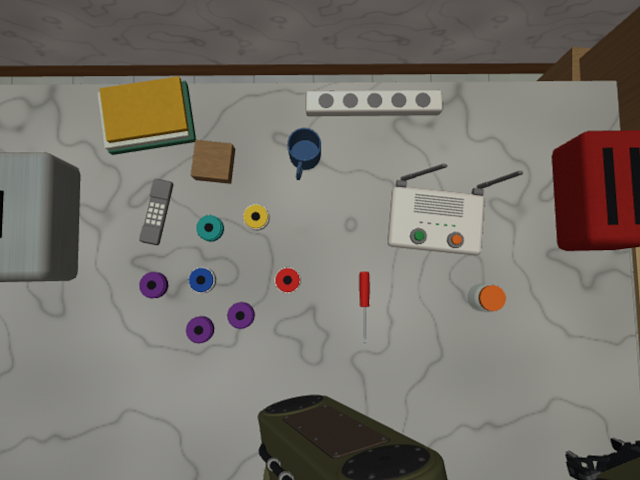

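View pics/side1.png

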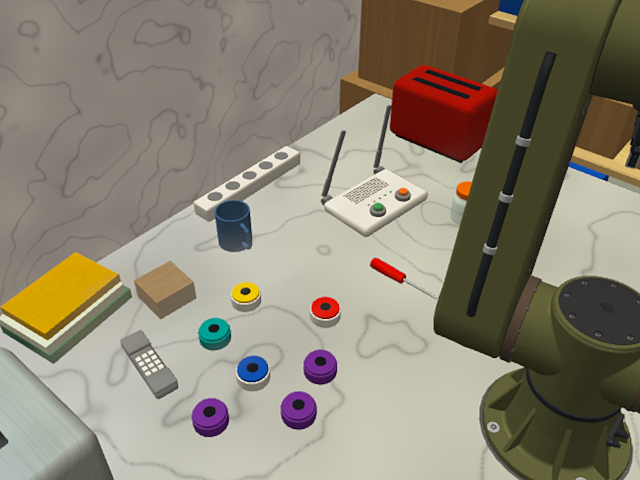

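The top view shows the green button at (418,236) and the orange one at (456,240). Chime candidates in the top view:
- purple at (153,285), (200,329) and (241,315)
- turquoise at (209,228)
- yellow at (256,216) and red at (288,280)
- blue at (202,280), which is (253,371) in the side view

Only (202,280) has a blue top over white, so it is the one meant. I'll measure it and confirm with a crop.

```bash
cat > h.py <<'E'
import numpy as np,cv2
def ray(f,u,v,z):
    R=np.array(f["R"]);c=-R.T@f["t"]
    d=R.T@np.array([(u-f["cx"])/f["fx"],(v-f["cy"])/f["fy"],1]);return c+d*(z-c[2])/d[2]
def cen(f,u,v,lo,hi,r=22):
    h=cv2.cvtColor(f["frame"],cv2.COLOR_RGB2HSV);m=cv2.inRange(h,lo,hi)
    w=np.zeros_like(m);cv2.circle(w,(u,v),r,255,-1);m&=w
    cs=cv2.findContours(m,cv2.RETR_EXTERNAL,cv2.CHAIN_APPROX_NONE)[0]
    c=cv2.convexHull(max(cs,key=cv2.contourArea));M=cv2.moments(c)
    return M["m10"]/M["m00"],M["m01"]/M["m00"],M["m00"]
E
python3 - <<'E'
from h import *;import pickle
d=pickle.load(open("f.pkl","rb"))
Gr=((45,90,40),(85,255,255));Or=((5,150,120),(17,255,255));Bl=((105,130,60),(125,255,255));Ye=((20,150,120),(32,255,255));Bk=((0,0,0),(180,255,55))
for n,cam,u,v,c,z,r in[("green","top",418,236,Gr,56,14),("green","side",378,209,Gr,56,14),("orange","top",456,240,Or,56,14),("orange","side",403,194,Or,56,14),
 ("blue","top",202,280,Bl,30,18),("blue","side",253,369,Bl,30,22),("window","top",202,280,Bk,30,9),("window","side",252,368,Bk,30,11),("yellow","top",256,216,Ye,30,18),("yellow","side",245,293,Ye,30,22)]:
    a=cen(d[cam],u,v,*c,r);p=ray(d[cam],a[0],a[1],z)
    print(n,cam,np.round(a,1),np.round(p,1), 'diam',2*np.sqrt(a[2]/np.pi)*d[cam]["range_z"][int(a[1]),int(a[0])]/d[cam]["fx"])
f=d["top"];i=[]
R=f["R"];q=f["range_z"]
for u,v in[(202,273),(418,236),(288,280)]:
    Z=q[v,u];X=np.array(R).T@(np.array([(u-f["cx"])/f["fx"]*Z,(v-f["cy"])/f["fy"]*Z,Z])-f["t"]);print(u,v,X.round(1))
a=cv2.resize(d["side"]["frame"][325:440,180:350],None,fx=3,fy=3,interpolation=2)[:,:,::-1]
b=cv2.resize(f["frame"][205:345,130:310],None,fx=2.4,fy=2.4)[:,:,::-1]
c=np.zeros((600,560,3),np.uint8);a=a[:260];c[:a.shape[0],:a.shape[1]]=a;c[262:262+b.shape[0],:b.shape[1]]=b
cv2.imwrite("pics/crop.png",c)
E
```

```text
green top [418.7 235.3  62.5] [ 569.5 -254.9   56. ] diam 21.215260158674926
green side [378.  206.6  47. ] [ 568.5 -249.6   56. ] diam 18.411501473923607
orange top [456.3 239.1  60. ] [ 559.1 -344.7   56. ] diam 20.842030697827894
orange side [402.8 191.5  48.5] [ 557.8 -338.1   56. ] diam 19.27497890700378
blue top [200.6 279.7 417. ] [473.4 265.5  30. ] diam 54.91300379533119
blue side [252.2 368.6 603.5] [475.1 269.   30. ] diam 51.209751982787
window top [200.4 279.6  42.5] [473.7 265.9  30. ] diam 17.530796088742058
window side [252.  367.3  61. ] [477.5 267.2  30. ] diam 16.27671654251887
yellow top [255.3 216.1 396.5] [624.4 135.1  30. ] diam 54.43975222819539
yellow side [245. 292. 418.] [626.2 138.5  30. ] diam 48.177650654007515
202 273 [489.3 262.2  30. ]
418 236 [ 568.2 -253.9   52.3]
288 280 [469.2  57.9  29.2]
```

View pics/crop.png

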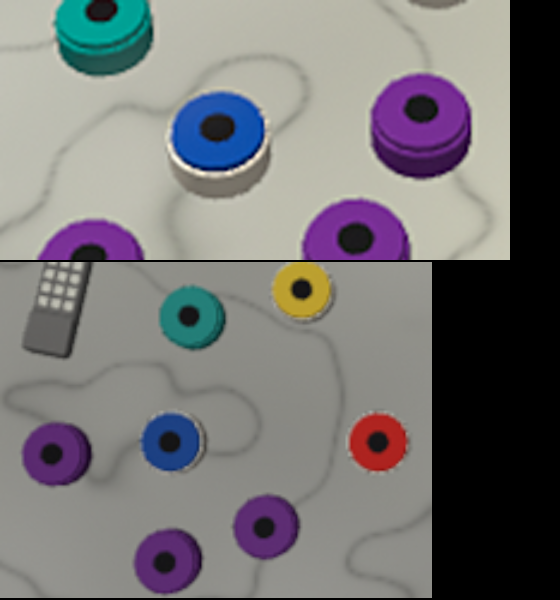

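The crop confirms it. The blue top over a white base is at (202,280), and its neighbours are all-purple or all-turquoise. Heights and diameters match the description: green button at about (569,-252,56), blue window at about (475,267,30). Next I go above the green button with the gripper shut.

>>> play_rows(
  motion=[
    {"dx": 0.044, "dy": 0.028, "dz": -0.01, "grip": -1},
    {"dx": 0.088, "dy": 0.056, "dz": -0.02, "grip": -1},
    {"dx": 0.132, "dy": 0.085, "dz": -0.03, "grip": -1},
    {"dx": 0.176, "dy": 0.113, "dz": -0.04, "grip": -1},
    {"dx": 0.22, "dy": 0.141, "dz": -0.05, "grip": -1},
    {"dx": 0.264, "dy": 0.169, "dz": -0.06, "grip": -1},
    {"dx": 0.308, "dy": 0.197, "dz": -0.07, "grip": -1},
    {"dx": 0.352, "dy": 0.226, "dz": -0.08, "grip": -1},
    {"dx": 0.396, "dy": 0.254, "dz": -0.09, "grip": -1},
    {"dx": 0.42, "dy": 0.268, "dz": -0.1, "grip": -1},
    {"dx": 0.439, "dy": 0.282, "dz": -0.11, "grip": -1},
    {"dx": 0.439, "dy": 0.282, "dz": -0.14, "grip": -1},
    {"dx": 0.439, "dy": 0.282, "dz": -0.15, "grip": -1},
    {"dx": 0.439, "dy": 0.282, "dz": -0.15, "grip": -1},
    {"dx": 0.439, "dy": 0.282, "dz": -0.15, "grip": -1},
  ],
)

```text
$.motion[0]: bad value
```

```bash
python3 - <<'E'
from cell import readout, viewer
import cv2,numpy as np
s=readout.observe();print(s['time'],s['tcp_pos'],s['ee_rot'],s['opening'],s['wrist_force'])
a=viewer.grab_frame("side")["frame"][130:270,290:460];b=viewer.grab_frame("top")["frame"][160:300,340:510]
c=np.hstack([cv2.resize(x,None,fx=2.3,fy=2.3) for x in(a,b)])
cv2.imwrite("pics/p2.png",c[:,:,::-1])
E
```

```text
0.1 [ 130.05877163 -534.20785302  249.45129051] [-5.42570124e-04  9.92879269e-01  1.19123725e-01 -2.94796655e-05] 85.36008614186511 [-0.21784923  0.07945202  0.24289019]
```

View pics/p2.png

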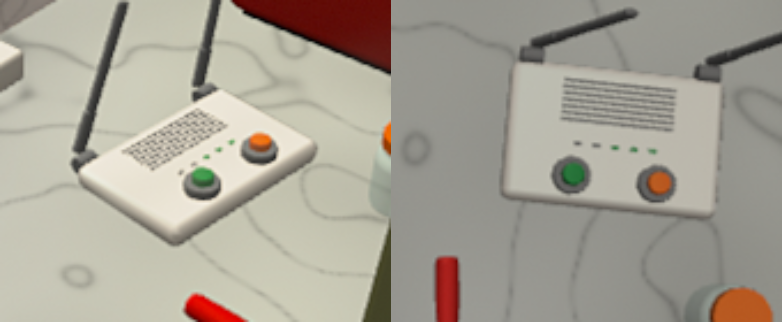

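The move was refused, so the picture only shows the router untouched. I'll resend it with all seven fields in each row.

>>> play_rows(
  motion=[
    {"dx": 0.044, "dy": 0.028, "dz": -0.01, "ax": 0, "ay": 0, "az": 0, "grip": -1},
    {"dx": 0.088, "dy": 0.056, "dz": -0.02, "ax": 0, "ay": 0, "az": 0, "grip": -1},
    {"dx": 0.132, "dy": 0.085, "dz": -0.03, "ax": 0, "ay": 0, "az": 0, "grip": -1},
    {"dx": 0.176, "dy": 0.113, "dz": -0.04, "ax": 0, "ay": 0, "az": 0, "grip": -1},
    {"dx": 0.22, "dy": 0.141, "dz": -0.05, "ax": 0, "ay": 0, "az": 0, "grip": -1},
    {"dx": 0.264, "dy": 0.169, "dz": -0.06, "ax": 0, "ay": 0, "az": 0, "grip": -1},
    {"dx": 0.308, "dy": 0.197, "dz": -0.07, "ax": 0, "ay": 0, "az": 0, "grip": -1},
    {"dx": 0.352, "dy": 0.226, "dz": -0.08, "ax": 0, "ay": 0, "az": 0, "grip": -1},
    {"dx": 0.396, "dy": 0.254, "dz": -0.09, "ax": 0, "ay": 0, "az": 0, "grip": -1},
    {"dx": 0.42, "dy": 0.268, "dz": -0.1, "ax": 0, "ay": 0, "az": 0, "grip": -1},
    {"dx": 0.439, "dy": 0.282, "dz": -0.11, "ax": 0, "ay": 0, "az": 0, "grip": -1},
    {"dx": 0.439, "dy": 0.282, "dz": -0.14, "ax": 0, "ay": 0, "az": 0, "grip": -1},
    {"dx": 0.439, "dy": 0.282, "dz": -0.15, "ax": 0, "ay": 0, "az": 0, "grip": -1},
    {"dx": 0.439, "dy": 0.282, "dz": -0.15, "ax": 0, "ay": 0, "az": 0, "grip": -1},
    {"dx": 0.439, "dy": 0.282, "dz": -0.15, "ax": 0, "ay": 0, "az": 0, "grip": -1},
  ],
)

```text
time: 2.08
tcp_pos: [569.4, -252.9, 101.2]
ee_rot: [0.0, 0.993, 0.119, 0.001]
wrist_force: [0.2, 0.3, 0.4]
opening: 0.2
grasp_force: 0.0
```

```bash
python3 - <<'E'
from cell import readout, viewer
import cv2,numpy as np
s=readout.observe();print(s['time'],s['tcp_pos'],s['ee_rot'],s['opening'],s['wrist_force'])
a=viewer.grab_frame("side")["frame"][100:270,290:460];b=viewer.grab_frame("top")["frame"][150:320,340:510]
c=np.hstack([cv2.resize(x,None,fx=2.3,fy=2.3) for x in(a,b)])
cv2.imwrite("pics/p3.png",c[:,:,::-1])
E
```

```text
2.075 [ 569.3501241  -252.86680756  101.1734112 ] [4.46065896e-04 9.92909670e-01 1.18868666e-01 6.54663803e-04] 0.157859376889248 [0.17876058 0.30456782 0.36812237]
```

View pics/p3.png

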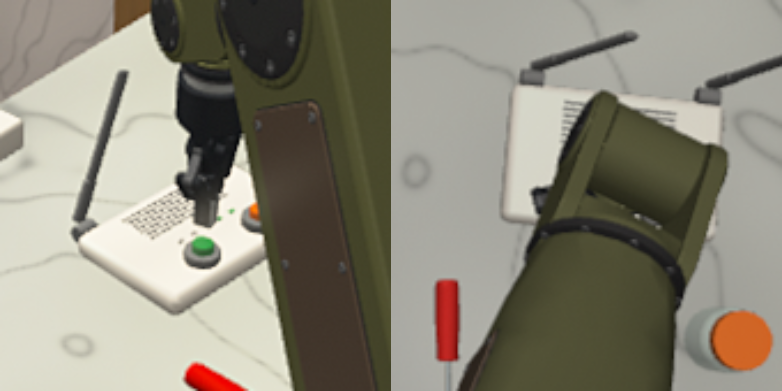

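The side view shows the shut fingertips directly above the green button at (203,245), clear of the orange one. I'll press slowly.

>>> play_rows(
  motion=[
    {"dx": 0, "dy": 0, "dz": -0.01, "ax": 0, "ay": 0, "az": 0, "grip": -1},
    {"dx": 0, "dy": 0, "dz": -0.02, "ax": 0, "ay": 0, "az": 0, "grip": -1},
    {"dx": 0, "dy": 0, "dz": -0.024, "ax": 0, "ay": 0, "az": 0, "grip": -1},
    {"dx": 0, "dy": 0, "dz": -0.028, "ax": 0, "ay": 0, "az": 0, "grip": -1},
    {"dx": 0, "dy": 0, "dz": -0.031, "ax": 0, "ay": 0, "az": 0, "grip": -1},
    {"dx": 0, "dy": 0, "dz": -0.031, "ax": 0, "ay": 0, "az": 0, "grip": -1},
    {"dx": 0, "dy": 0, "dz": -0.031, "ax": 0, "ay": 0, "az": 0, "grip": -1},
  ],
)

```text
time: 3.05
tcp_pos: [569.1, -252.4, 69.2]
ee_rot: [0.0, 0.993, 0.119, 0.0]
wrist_force: [-2.8, 1.5, 4.7]
opening: -0.1
grasp_force: 2.0
```

>>> play_rows(
  motion=[
    {"dx": 0, "dy": 0, "dz": -0.001, "ax": 0, "ay": 0, "az": 0, "grip": -1},
    {"dx": 0, "dy": 0, "dz": -0.002, "ax": 0, "ay": 0, "az": 0, "grip": -1},
    {"dx": 0, "dy": 0, "dz": -0.002, "ax": 0, "ay": 0, "az": 0, "grip": -1},
    {"dx": 0, "dy": 0, "dz": -0.002, "ax": 0, "ay": 0, "az": 0, "grip": -1},
  ],
)

```text
time: 3.55
tcp_pos: [569.3, -252.5, 68.5]
ee_rot: [0.0, 0.993, 0.119, 0.0]
wrist_force: [-9.9, 4.0, 17.8]
opening: -0.3
grasp_force: 9.2
```

The force jumped to 18 N with almost no further motion, so the button is fully in. I'll lift and travel high towards the blue chime.

>>> play_rows(
  motion=[
    {"dx": 0, "dy": 0, "dz": 0.01, "ax": 0, "ay": 0, "az": 0, "grip": -1},
    {"dx": 0, "dy": 0, "dz": 0.04, "ax": 0, "ay": 0, "az": 0, "grip": -1},
    {"dx": 0, "dy": 0, "dz": 0.08, "ax": 0, "ay": 0, "az": 0, "grip": -1},
    {"dx": 0, "dy": 0, "dz": 0.12, "ax": 0, "ay": 0, "az": 0, "grip": -1},
    {"dx": -0.008, "dy": 0.04, "dz": 0.16, "ax": 0, "ay": 0, "az": 0, "grip": -1},
    {"dx": -0.016, "dy": 0.08, "dz": 0.17, "ax": 0, "ay": 0, "az": 0, "grip": -1},
    {"dx": -0.024, "dy": 0.13, "dz": 0.17, "ax": 0, "ay": 0, "az": 0, "grip": -1},
    {"dx": -0.032, "dy": 0.18, "dz": 0.17, "ax": 0, "ay": 0, "az": 0, "grip": -1},
    {"dx": -0.04, "dy": 0.23, "dz": 0.17, "ax": 0, "ay": 0, "az": 0, "grip": -1},
    {"dx": -0.05, "dy": 0.28, "dz": 0.17, "ax": 0, "ay": 0, "az": 0, "grip": -1},
    {"dx": -0.06, "dy": 0.33, "dz": 0.17, "ax": 0, "ay": 0, "az": 0, "grip": -1},
    {"dx": -0.07, "dy": 0.38, "dz": 0.17, "ax": 0, "ay": 0, "az": 0, "grip": -1},
    {"dx": -0.08, "dy": 0.43, "dz": 0.17, "ax": 0, "ay": 0, "az": 0, "grip": -1},
    {"dx": -0.09, "dy": 0.48, "dz": 0.17, "ax": 0, "ay": 0, "az": 0, "grip": -1},
    {"dx": -0.094, "dy": 0.51, "dz": 0.17, "ax": 0, "ay": 0, "az": 0, "grip": -1},
    {"dx": -0.094, "dy": 0.519, "dz": 0.17, "ax": 0, "ay": 0, "az": 0, "grip": -1},
    {"dx": -0.094, "dy": 0.519, "dz": 0.15, "ax": 0, "ay": 0, "az": 0, "grip": -1},
    {"dx": -0.094, "dy": 0.519, "dz": 0.11, "ax": 0, "ay": 0, "az": 0, "grip": -1},
    {"dx": -0.094, "dy": 0.519, "dz": 0.08, "ax": 0, "ay": 0, "az": 0, "grip": -1},
    {"dx": -0.094, "dy": 0.519, "dz": 0.07, "ax": 0, "ay": 0, "az": 0, "grip": -1},
  ],
)

```text
time: 6.05
tcp_pos: [474.9, 265.6, 135.5]
ee_rot: [0.0, 0.993, 0.119, -0.001]
wrist_force: [-0.5, 0.2, 0.6]
opening: -0.2
grasp_force: 0.0
```

```bash
python3 - <<'E'
from cell import readout, viewer
import cv2,numpy as np
from h import *
s=readout.observe();print(s['time'],s['tcp_pos'],s['ee_rot'],s['wrist_force'])
F=viewer.grab_frame("side");G=viewer.grab_frame("top")
a=cen(F,252,369,(105,130,60),(125,255,255),22);print(a,ray(F,a[0],a[1],30))
a=cen(F,378,209,(45,90,40),(85,255,255),14);print('green',a)
c=np.hstack([cv2.resize(x,(400,400)) for x in(F["frame"][240:440,150:350],G["frame"][160:360,110:310])])
c=np.vstack([c,np.pad(cv2.resize(F["frame"][170:240,330:450],(342,200)),((0,0),(0,458),(0,0)))])
cv2.imwrite("pics/p4.png",c[:,:,::-1])
E
```

```text
6.05 [474.92498352 265.63688841 135.49818586] [ 4.19988810e-04  9.92931042e-01  1.18687031e-01 -1.07606056e-03] [-0.51442779  0.18647712  0.62690584]
(252.21541010770505, 368.5874067937034, 603.5) [475.14752999 269.04544889  30.        ]Traceback (most recent call last):
  File "<stdin>", line 7, in <module>
  File "h.py", line 9, in cen
    c=cv2.convexHull(max(cs,key=cv2.contourArea));M=cv2.moments(c)
                     ~~~^^^^^^^^^^^^^^^^^^^^^^^^
ValueError: max() iterable argument is empty
```

The chime hasn't moved. The green button is probably hidden by the arm in the side view. I'll descend to the pointing height and hold.

>>> play_rows(
  motion=[
    {"dx": 0, "dy": 0.001, "dz": -0.02, "ax": 0, "ay": 0, "az": 0, "grip": -1},
    {"dx": 0, "dy": 0.001, "dz": -0.04, "ax": 0, "ay": 0, "az": 0, "grip": -1},
    {"dx": 0, "dy": 0.001, "dz": -0.052, "ax": 0, "ay": 0, "az": 0, "grip": -1},
    {"dx": 0, "dy": 0.001, "dz": -0.057, "ax": 0, "ay": 0, "az": 0, "grip": -1},
    {"dx": 0, "dy": 0.001, "dz": -0.057, "ax": 0, "ay": 0, "az": 0, "grip": -1},
    {"dx": 0, "dy": 0.001, "dz": -0.057, "ax": 0, "ay": 0, "az": 0, "grip": -1},
  ],
)

```text
time: 6.9
tcp_pos: [475.4, 267.8, 80.7]
ee_rot: [-0.0, 0.993, 0.119, 0.001]
wrist_force: [0.5, -0.0, -0.2]
opening: 0.2
grasp_force: 0.0
```

```bash
python3 - <<'E'
from cell import readout, viewer
import cv2,numpy as np
s=readout.observe();print(s['time'],s['tcp_pos'],s['wrist_force'])
F=viewer.grab_frame("side");G=viewer.grab_frame("top")
c=np.hstack([cv2.resize(F["frame"][240:440,150:350],(400,400)),cv2.resize(G["frame"][140:340,340:540],(400,400))])
cv2.imwrite("pics/p5.png",c[:,:,::-1])
E
```

```text
6.9 [475.40561954 267.7688961   80.68644727] [ 0.52633683 -0.03657379 -0.2151734 ]
```

View pics/p5.png

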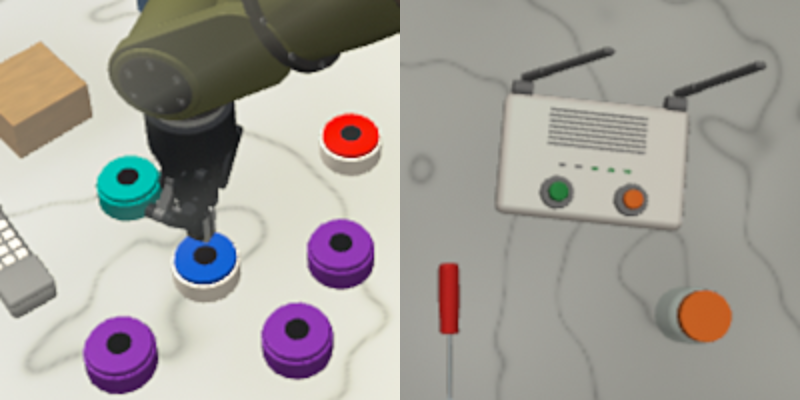

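The fingertips at (205,238) hang just above the blue window at (205,255). Allowing for perspective, that agrees with a gap of about 3 cm. The router, antennas and jar are in place, and the green button is back out. I'll hold for over two seconds.

>>> play_rows(
  motion=[
    {"dx": 0, "dy": 0, "dz": -0.001, "ax": 0, "ay": 0, "az": 0, "grip": -1},
    {"dx": 0, "dy": 0, "dz": -0.001, "ax": 0, "ay": 0, "az": 0, "grip": -1},
    {"dx": 0, "dy": 0, "dz": -0.001, "ax": 0, "ay": 0, "az": 0, "grip": -1},
    {"dx": 0, "dy": 0, "dz": -0.001, "ax": 0, "ay": 0, "az": 0, "grip": -1},
    {"dx": 0, "dy": 0, "dz": -0.001, "ax": 0, "ay": 0, "az": 0, "grip": -1},
    {"dx": 0, "dy": 0, "dz": -0.001, "ax": 0, "ay": 0, "az": 0, "grip": -1},
    {"dx": 0, "dy": 0, "dz": -0.001, "ax": 0, "ay": 0, "az": 0, "grip": -1},
    {"dx": 0, "dy": 0, "dz": -0.001, "ax": 0, "ay": 0, "az": 0, "grip": -1},
    {"dx": 0, "dy": 0, "dz": -0.001, "ax": 0, "ay": 0, "az": 0, "grip": -1},
    {"dx": 0, "dy": 0, "dz": -0.001, "ax": 0, "ay": 0, "az": 0, "grip": -1},
    {"dx": 0, "dy": 0, "dz": -0.001, "ax": 0, "ay": 0, "az": 0, "grip": -1},
    {"dx": 0, "dy": 0, "dz": -0.001, "ax": 0, "ay": 0, "az": 0, "grip": -1},
    {"dx": 0, "dy": 0, "dz": -0.001, "ax": 0, "ay": 0, "az": 0, "grip": -1},
    {"dx": 0, "dy": 0, "dz": -0.001, "ax": 0, "ay": 0, "az": 0, "grip": -1},
    {"dx": 0, "dy": 0, "dz": -0.001, "ax": 0, "ay": 0, "az": 0, "grip": -1},
    {"dx": 0, "dy": 0, "dz": -0.001, "ax": 0, "ay": 0, "az": 0, "grip": -1},
    {"dx": 0, "dy": 0, "dz": -0.001, "ax": 0, "ay": 0, "az": 0, "grip": -1},
    {"dx": 0, "dy": 0, "dz": -0.001, "ax": 0, "ay": 0, "az": 0, "grip": -1},
    {"dx": 0, "dy": 0, "dz": -0.001, "ax": 0, "ay": 0, "az": 0, "grip": -1},
    {"dx": 0, "dy": 0, "dz": -0.001, "ax": 0, "ay": 0, "az": 0, "grip": -1},
  ],
)

```text
time: 9.5
tcp_pos: [475.1, 267.6, 79.0]
ee_rot: [0.0, 0.993, 0.119, -0.0]
wrist_force: [0.5, -0.4, 0.6]
opening: -0.1
grasp_force: 0.0
```

```bash
python3 -c "
from cell import readout,workorder
s=readout.observe();print(s['time'],s['tcp_pos'],s['wrist_force']);print(workorder.finish_job())"
```

```text
9.5 [475.084478   267.62441458  78.96232859] [ 0.51943691 -0.42261902  0.55416281]
the job is handed in; nothing more can be done
None
```

I pressed the green button fully in and it came back out, then held the fingertips about 3 cm above the blue chime's window for 2.5 s and handed the job in at 9.5 s, still pointing there; no verdict was returned.

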